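# Lay heel blanks in staggered courses on a detented curing turntable

### The job

Turn the turntable on one stop by its red handle so that the cork pad faces the robot, and there lay all the heel blanks lying on the bench flat on it in staggered courses: first fill the row of three white outlines, then lay the others lengthwise along the row above, two in the second course and one in the third, as far as they go round, each centred over the gap between the two below. Then turn the turntable on one more stop, to the lamp side, with the stack still standing squarely in place, and let go; leave the glue jar, spool and polish tin alone.

Things in the scene. Friction and masses are not known exactly. Their poses are not given: they have to be found in the camera images.
- turntable (a joint): Round steel turntable, 350 mm across, flat top 45 mm above the bench, on a fixed green stand. Value in rad, growing anticlockwise seen from above; starts near 0. Spring detents hold it at three stops: 0, 1.571, 3.142 (end stops 0.15 beyond). Let go within 0.3 of a stop it swings into it and stays. Up to about 5 N at the handle turns it: resisting for half the way, then pulling on
- axis (a point): Centre of the turntable's flat top, on its upright axis. Axes turn with the table: z up, y towards the middle of the cork pad, x along the row of white outlines on it. At the first stop the pad is on the robot's left of the turntable (+y, give or take the stand's yaw of 0.2 rad), at the second in front, on the robot's side, at the third on the robot's right (lamp side)
- handle (a point): Red upright round handle post on the turntable's rim, 18 mm in diameter, standing 55 mm above the turntable's top, 140 mm from the axis and right opposite the cork pad; this point is on its centre line 30 mm above the turntable's top
- low1 (a point): Where the centre of a blank in the first of the three white outlines on the cork pad belongs (bottom course), 14 mm above the turntable's top; outlines are 68 mm apart between centres (gaps of 8 mm); the row's middle is 62 mm from the turntable's axis. Axes as those of axis; a blank's long side lies along x
- low2 (a point): Where the centre of a blank in the middle of the three white outlines on the cork pad belongs (bottom course), 14 mm above the turntable's top; outlines are 68 mm apart between centres (gaps of 8 mm); the row's middle is 62 mm from the turntable's axis. Axes as those of axis; a blank's long side lies along x
- low3 (a point): Where the centre of a blank in the last of the three white outlines on the cork pad belongs (bottom course), 14 mm above the turntable's top; outlines are 68 mm apart between centres (gaps of 8 mm); the row's middle is 62 mm from the turntable's axis. Axes as those of axis; a blank's long side lies along x
- mid1 (a point): Where the centre of a second-course blank belongs, 42 mm above the turntable's top, centred over the gap between the bottom blanks at low1 and low2. Axes as those of axis
- mid2 (a point): Where the centre of a second-course blank belongs, 42 mm above the turntable's top, centred over the gap between the bottom blanks at low2 and low3. Axes as those of axis
- top1 (a point): Where the centre of the third-course blank belongs, 70 mm above the turntable's top, centred over the gap between mid1 and mid2. Axes as those of axis
- blank1_c (a point): Heel blank: black hard-rubber block with two tan stripes round its sides, 60 x 40 x 28 mm (x, y, z), about 90 g, all alike and the same either way up; this point is its centre. It starts lying flat on the bench left or right of the turntable, so its centre is 14 mm above the bench. Four to six of the six blanks are there, the others absent (None)
- blank2_c (a point): Heel blank: black hard-rubber block with two tan stripes round its sides, 60 x 40 x 28 mm (x, y, z), about 90 g, all alike and the same either way up; this point is its centre. It starts lying flat on the bench left or right of the turntable, so its centre is 14 mm above the bench. Four to six of the six blanks are there, the others absent (None)
- blank3_c (a point): Heel blank: black hard-rubber block with two tan stripes round its sides, 60 x 40 x 28 mm (x, y, z), about 90 g, all alike and the same either way up; this point is its centre. It starts lying flat on the bench left or right of the turntable, so its centre is 14 mm above the bench. Four to six of the six blanks are there, the others absent (None)
- blank4_c (a point): Heel blank: black hard-rubber block with two tan stripes round its sides, 60 x 40 x 28 mm (x, y, z), about 90 g, all alike and the same either way up; this point is its centre. It starts lying flat on the bench left or right of the turntable, so its centre is 14 mm above the bench. Four to six of the six blanks are there, the others absent (None)
- blank5_c (a point): Heel blank: black hard-rubber block with two tan stripes round its sides, 60 x 40 x 28 mm (x, y, z), about 90 g, all alike and the same either way up; this point is its centre. It starts lying flat on the bench left or right of the turntable, so its centre is 14 mm above the bench. Four to six of the six blanks are there, the others absent (None)
- blank6_c (a point): Heel blank: black hard-rubber block with two tan stripes round its sides, 60 x 40 x 28 mm (x, y, z), about 90 g, all alike and the same either way up; this point is its centre. It starts lying flat on the bench left or right of the turntable, so its centre is 14 mm above the bench. Four to six of the six blanks are there, the others absent (None)
- glue_jar: Bystander: amber glass glue jar with a steel lid, 64 mm wide, 85 mm tall, behind the turntable; origin at the centre of its underside
- spool: Bystander: red thread spool, 48 mm wide, 56 mm tall, standing behind the turntable; origin at the centre of its underside
- tin: Bystander: closed blue tin of polish, 68 mm wide, 30 mm tall, beyond the turntable on the right; origin at the centre of its underside
Things that resemble listed ones, but are neither listed nor needed, are in the scene too. What is shaped like the part that bears blank5_c but orange, purple or yellow is not meant.

How it is judged:
On the way, in this order (a step that is already met when the one before it is completed fails the run):
1. The turntable rests at its second stop, the pad facing the robot (value of joint turntable between 1.491 and 1.651 rad and velocity of joint turntable between -0.05 and 0.05 rad/s), for 0.3 s.
2. With the turntable at its second stop, every blank present lies flat in its place in the staggered stack (value of joint turntable between 1.491 and 1.651 rad and (distance between blank1_c and low1 below 0.014 m or distance between blank1_c and low2 below 0.014 m or distance between blank1_c and low3 below 0.014 m or distance between blank1_c and mid1 below 0.014 m or distance between blank1_c and mid2 below 0.014 m or distance between blank1_c and top1 below 0.014 m) and angle between the x axis of each of blank1_c, blank2_c, blank3_c, blank4_c, blank5_c, blank6_c and the x axis of axis, either way round below 0.17 rad and angle between the z axis of each of blank1_c, blank2_c, blank3_c, blank4_c, blank5_c, blank6_c and the z axis of axis, either way round below 0.12 rad and (distance between blank2_c and low1 below 0.014 m or distance between blank2_c and low2 below 0.014 m or distance between blank2_c and low3 below 0.014 m or distance between blank2_c and mid1 below 0.014 m or distance between blank2_c and mid2 below 0.014 m or distance between blank2_c and top1 below 0.014 m) and (distance between blank3_c and low1 below 0.014 m or distance between blank3_c and low2 below 0.014 m or distance between blank3_c and low3 below 0.014 m or distance between blank3_c and mid1 below 0.014 m or distance between blank3_c and mid2 below 0.014 m or distance between blank3_c and top1 below 0.014 m) and (distance between blank4_c and low1 below 0.014 m or distance between blank4_c and low2 below 0.014 m or distance between blank4_c and low3 below 0.014 m or distance between blank4_c and mid1 below 0.014 m or distance between blank4_c and mid2 below 0.014 m or distance between blank4_c and top1 below 0.014 m) and (distance between blank5_c and low1 below 0.014 m or distance between blank5_c and low2 below 0.014 m or distance between blank5_c and low3 below 0.014 m or distance between blank5_c and mid1 below 0.014 m or distance between blank5_c and mid2 below 0.014 m or distance between blank5_c and top1 below 0.014 m) and (distance between blank6_c and low1 below 0.014 m or distance between blank6_c and low2 below 0.014 m or distance between blank6_c and low3 below 0.014 m or distance between blank6_c and mid1 below 0.014 m or distance between blank6_c and mid2 below 0.014 m or distance between blank6_c and top1 below 0.014 m)), for 0.3 s.
3. The turntable rests at its third stop (value of joint turntable between 3.062 and 3.222 rad and velocity of joint turntable between -0.05 and 0.05 rad/s), for 0.3 s.
At the end, for the whole second after the job is handed in: The turntable rests within 0.08 rad of its third stop, and every blank present lies still with its centre within 14 mm of one of the six places (three outlines, two over their gaps, one over the gap of those two), its long side within 0.17 rad of the row and its flat within 0.12 rad of level (all of step 3 and (distance between blank1_c and low1 below 0.014 m or distance between blank1_c and low2 below 0.014 m or distance between blank1_c and low3 below 0.014 m or distance between blank1_c and mid1 below 0.014 m or distance between blank1_c and mid2 below 0.014 m or distance between blank1_c and top1 below 0.014 m) and angle between the x axis of each of blank1_c, blank2_c, blank3_c, blank4_c, blank5_c, blank6_c and the x axis of axis, either way round below 0.17 rad and angle between the z axis of each of blank1_c, blank2_c, blank3_c, blank4_c, blank5_c, blank6_c and the z axis of axis, either way round below 0.12 rad and (distance between blank2_c and low1 below 0.014 m or distance between blank2_c and low2 below 0.014 m or distance between blank2_c and low3 below 0.014 m or distance between blank2_c and mid1 below 0.014 m or distance between blank2_c and mid2 below 0.014 m or distance between blank2_c and top1 below 0.014 m) and (distance between blank3_c and low1 below 0.014 m or distance between blank3_c and low2 below 0.014 m or distance between blank3_c and low3 below 0.014 m or distance between blank3_c and mid1 below 0.014 m or distance between blank3_c and mid2 below 0.014 m or distance between blank3_c and top1 below 0.014 m) and (distance between blank4_c and low1 below 0.014 m or distance between blank4_c and low2 below 0.014 m or distance between blank4_c and low3 below 0.014 m or distance between blank4_c and mid1 below 0.014 m or distance between blank4_c and mid2 below 0.014 m or distance between blank4_c and top1 below 0.014 m) and (distance between blank5_c and low1 below 0.014 m or distance between blank5_c and low2 below 0.014 m or distance between blank5_c and low3 below 0.014 m or distance between blank5_c and mid1 below 0.014 m or distance between blank5_c and mid2 below 0.014 m or distance between blank5_c and top1 below 0.014 m) and (distance between blank6_c and low1 below 0.014 m or distance between blank6_c and low2 below 0.014 m or distance between blank6_c and low3 below 0.014 m or distance between blank6_c and mid1 below 0.014 m or distance between blank6_c and mid2 below 0.014 m or distance between blank6_c and top1 below 0.014 m) and linear speed of each of blank1, blank2, blank3, blank4, blank5, blank6 below 0.02 m/s); the robot touches nothing.
It fails at once if The jar of glue is moved more than 30 mm (distance of glue_jar from where it was at the start of the episode above 0.03 m).
It fails at once if The thread spool is moved more than 30 mm (distance of spool from where it was at the start of the episode above 0.03 m).
It fails at once if The polish tin is moved more than 30 mm (distance of tin from where it was at the start of the episode above 0.03 m).
Of blank1, blank2, blank3, blank4, blank5, blank6 only 4 to 6 are there at a start; the rules pass over those that are not, and their reading is None.
At some moment in a run one of blank1, blank2, blank3, blank4, blank5, blank6 may be knocked a few centimetres aside while the robot is not near it.
Once in a run the grip may slacken for a moment while it holds something.
It also fails if it takes over 210 s, if anything falls off the work surface, if the arm or the gripper's body presses on something with over 40 N, if the wrist force passes 120 N, or if a joint passes its speed limit or range.

### The arm

A 7-joint arm with a two-finger parallel gripper is mounted at the origin on the work surface. World frame = base frame: x ahead of the robot, y to its left, z up, the work surface at z = 0. Lengths are in m, angles in rad, forces in N, time in s.
With the tool pointing down it reaches from about 0.4 to 0.85 m from the base axis. Payload 10.4 kg.
Tool frame: the origin (TCP) lies at the very end of the fingers, on their centre line; the grasp point (between the pads) lies manip.hold_point_z behind it (manip.hold_point_z is the distance from the TCP to the grasp point, in m); z points along the fingers, y is the direction in which the jaws open and shut (so a half turn about z gives the same grasp; the last joint's range is limited). The gripper opens to 85 mm and grips with 20 to 120 N. Pads are 22 mm wide; open, the fingers measure 114 mm over their backs; the gripper's body (76 mm by 85 mm) begins 54 mm behind the grasp point. The pads swing forward as they close: fully open they stand 13 mm farther back than shut.
Start: joints at [-1.215, 0.332, -0.065, 1.46, 0.022, 1.35, -0.088], TCP at [0.231, 0.581, 0.231] pointing down, gripper open.
Joint ranges: [-2.6, 2.6], [-0.5, 2.12], [-1.47, 1.34], [0.16, 2.42], [-1.27, 4.41], [0.06, 2.06], [-2.6, 2.6]. Speed limits (rad/s): [2.22, 2.22, 2.79, 2.79, 3.14, 3.14, 3.14].

### API

Orientations are given as a unit quaternion [x, y, z, w].
In Python, from workcell import manip gives the robot as it stands.
- The arm moves only by the tool jog_arm, never from a script. Its arguments are lists of equal length, an entry for each row: "translation": the shift along the world's x, y, z in mm, a list of three; "turn": the turn about the world's z in degrees. In form: {"translation": [[x, y, z], ...], "turn": [turn, ...]}. A call has 1 to 12 rows; each row is the pose to reach, as a shift and turn from the pose measured when the call began; what a row does not reach only later rows make up. A row lasts 1/12 s, in which the tool goes at most 41.7 mm and 7.16 degrees, less where a joint would pass 70% of its speed; a pose out of reach is approached as far as the arm can. A call with a gripper value outside its range is refused whole. "grip" is the finger opening in mm, from 0 to 85.4, set as the call begins (left out, the last holds). The fingers move at their own pace and stop on an object; "grip_force" is the grip in N (left out, the last holds). Time passes only in rows, so rows that repeat a pose let the fingers close. It gives the time, the measured TCP pose, the force and the opening at its end, in the units of the state.
- manip.get_obs(): the state, without advancing time (a new reading comes with each control period).
- manip.camera(name): name is "side" or "top" or "wrist"; returns a dict with "frame" (480x640x3 uint8, red, green, blue), "mtx" (3x3 intrinsics, pixels), "pose" (4x4, takes a point from camera to world coordinates). Camera axes: x right, y down, z forward; pixel columns grow to the right and rows downward; lengths in m; the calibration is good to about 2 mm. A picture is of the moment at which its call begins. There is no depth.
- manip.hand_in(): hands the job in, once; it reports no verdict.
Trained networks look in a picture, given as the dict that the camera call returned (one of the last four; its "shot" number tells which), for a name from the list of things; names that differ only in an ending like _2 or _b are one class to them, and where a whole thing is asked for, a point or a joint stands for the part that bears it (a point fixed in the world has none). Each returns a list of dicts, best first, with "confidence" (0 to 1); they miss things now and then, are a little off and sometimes report something else, mostly with a low value. They report only what shows in the picture. A call takes as long as a camera call. They do not tell look-alikes from the thing itself.
- manip.outline_of(picture, label): "mask" (480x640 bool, what is visible of it) and "extent" ([left, top, right, bottom] in pixels, round what is visible of it).
- manip.pinpoint(picture, label): "at" ([column, row] in pixels: a listed point, or the origin of a listed thing).
The state is a dict: "clock": time; "joint_pos": joint angles; "joint_velocities": joint speeds; "tau": joint torques, N m; "position": TCP position; "ee_rot": TCP orientation; "ft_force": force on the tool from outside, world axes, zero at the start; "torque": the same for the moment, N m; "grip_width": opening from 0.0 (shut) to 1.0 (fully open).
Only numpy, scipy, OpenCV 4.12 (cv2) and the standard library are available. Lean on these libraries where they do the work, as an engineer would, in place of code of your own. Each camera call takes 0.05 s, during which the arm holds its last target. There are 200 camera calls.

## Working session

There is one attempt and no reset: what is moved stays moved. The work goes in short steps, Python scripts to look and compute and a tool call to move; the robot and the scene stay as the last step left them, time stands still between calls to the robot, and variables do not carry over. Pictures are saved under pics/ and viewed, about 12 in all and at most 16, crops included, and the job is handed in when it is done.

Besides the shell and the picture viewer there is one more tool, called after "Emit:" by a JSON object that holds its "op" and its "data". jog_arm: Moves the arm, as the interface text tells. Its arguments: {"type":"object","properties":{"translation":{"type":"array"},"turn":{"type":"array"},"grip":{"type":"number"},"grip_force":{"type":"number"}},"required":["translation","turn"]}

```bash
ls; mkdir -p pics
cat > h.py <<'E'
import numpy as np, cv2
from workcell import manip
def snap(n,save=None):
    p=manip.camera(n)
    if save: cv2.imwrite(f'pics/{save}.png',p['frame'][:,:,::-1])
    return p
def onz(p,uv,z):
    K=np.array(p['mtx']);T=np.array(p['pose'])
    d=T[:3,:3]@np.linalg.solve(K,[uv[0],uv[1],1.]);o=T[:3,3]
    return o+d*(z-o[2])/d[2]
def proj(p,X):
    K=np.array(p['mtx']);T=np.array(p['pose'])
    c=T[:3,:3].T@(np.array(X)-T[:3,3]);q=K@c;return q[:2]/q[2]
def tri(p,a,q,b):
    A=[];r=[]
    for P,uv in((p,a),(q,b)):
        K=np.array(P['mtx']);T=np.array(P['pose'])
        d=T[:3,:3]@np.linalg.solve(K,[uv[0],uv[1],1.]);d/=np.linalg.norm(d)
        M=np.eye(3)-np.outer(d,d);A.append(M);r.append(M@T[:3,3])
    return np.linalg.solve(sum(A),sum(r))
E
python3 - <<'E'
from h import *
o=manip.get_obs();print(o,manip.hold_point_z)
t=snap('top','top0');s=snap('side','side0')
print(np.array(t['pose']).round(3),np.array(s['pose']).round(3))
for l in ['blank1_c','axis','handle','low1','low2','low3','glue_jar','spool','tin']:
  for n,p in(('top',t),('side',s)):
    print(n,l,[(np.round(d['at']),round(d['confidence'],2),onz(p,d['at'],.014 if 'blank' in l else .059).round(3)[:2]) for d in manip.pinpoint(p,l)])
E
```

```text
pics
{'clock': 0.0, 'joint_pos': array([-1.2146187 ,  0.33289399, -0.06469934,  1.46096455,  0.02162063,
        1.3498826 , -0.08849384]), 'joint_velocities': array([ 6.21676034e-04,  4.78660873e-04,  3.81221473e-04,  8.74571214e-04,
        4.21827425e-04, -1.58863954e-06,  9.70940304e-04]), 'tau': array([ 6.35924516e-04, -6.25458312e+01,  4.99263871e-02, -3.91613388e+01,
        1.64130167e-02,  9.52606177e-03, -2.49173627e-05]), 'position': array([0.23098692, 0.58034006, 0.23049103]), 'ee_rot': array([ 1.88243129e-01,  9.82122190e-01, -7.20085581e-04, -9.35061035e-05]), 'ft_force': array([0.29473328, 0.73688165, 0.11804989]), 'torque': array([-0.01554643, -0.031128  ,  0.00275621]), 'grip_width': 1.0021488145830195} 0.0187
[[-1.000e-03 -9.890e-01  1.510e-01  3.870e-01]
 [-1.000e+00  2.000e-03  5.000e-03  4.300e-02]
 [-6.000e-03 -1.510e-01 -9.890e-01  1.373e+00]
 [ 0.000e+00  0.000e+00  0.000e+00  1.000e+00]] [[-1.    -0.     0.027  0.546]
 [-0.018  0.728 -0.685  0.785]
 [-0.019 -0.686 -0.728  0.838]
 [ 0.     0.     0.     1.   ]]
top blank1_c [(array([232., 296.]), 0.85, array([
[... 1085 characters left out ...]
.55, array([0.479, 0.083]))]
top low3 [(array([309., 284.]), 0.87, array([0.488, 0.081])), (array([317., 227.]), 0.68, array([0.624, 0.061])), (array([311., 258.]), 0.65, array([0.55 , 0.077]))]
side low3 [(array([293., 250.]), 0.93, array([0.62 , 0.074])), (array([320., 250.]), 0.91, array([0.553, 0.076])), (array([352., 253.]), 0.55, array([0.479, 0.083]))]
top glue_jar [(array([254., 188.]), 0.71, array([0.72 , 0.213]))]
side glue_jar [(array([247., 318.]), 0.88, array([0.707, 0.269]))]
top spool [(array([345., 177.]), 0.74, array([ 0.747, -0.007]))]
side spool []
top tin [(array([423., 188.]), 0.85, array([ 0.718, -0.192]))]
side tin [(array([262., 190.]), 0.92, array([ 0.715, -0.152]))]
```

View pics/top0.png

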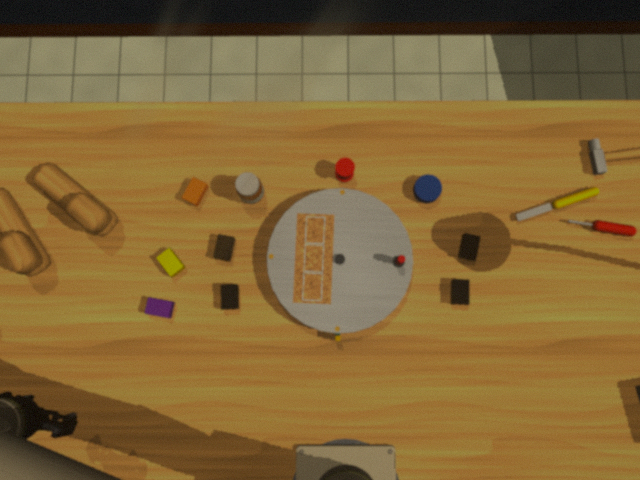

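View pics/side0.png

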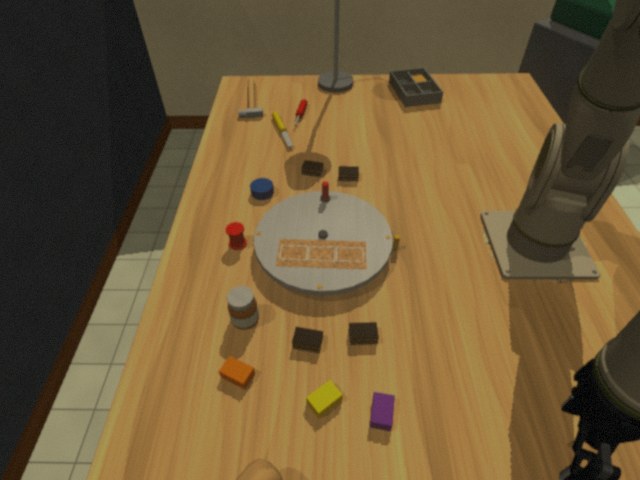

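Four black blanks: top-view pixels (225,248) and (230,296) on the left, (469,247) and (460,292) on the right. The orange (195,191), yellow (170,263) and purple (160,307) blocks are look-alikes and stay. The arm may be hiding some bench, so I'll check again once it has moved. Next I go above the handle.

Emit:
{"op": "jog_arm", "data": {"translation": [[310, -700, 0], [310, -700, 0], [310, -700, 0], [310, -700, 0], [310, -700, 0], [310, -700, 0], [310, -700, 0], [310, -700, 0], [310, -700, 0], [310, -700, 0], [310, -700, 0], [310, -700, 0]], "turn": [-68, -68, -68, -68, -68, -68, -68, -68, -68, -68, -68, -68], "grip": 60}}

```text
clock: 2.0
position: [0.434, 0.1215, 0.2317]
ee_rot: [0.705, 0.709, 0.001, 0.0]
ft_force: [0.5, 0.6, 0.0]
grip_width: 0.703
```

Run:
```python
from h import *
s=snap('side');t=snap('top','top1')
T=[d['at'] for d in manip.pinpoint(t,'handle')];S=[d['at'] for d in manip.pinpoint(s,'handle')]
print(T,S)
if T and S: print('handle',tri(t,T[0],s,S[0]))
T=[d['at'] for d in manip.pinpoint(t,'axis')];S=[d['at'] for d in manip.pinpoint(s,'axis')]
if T and S: print('axis',tri(t,T[0],s,S[0]))
for p in(t,s):
  for d in manip.outline_of(p,'blank1_c'): 
    x,y,X,Y=d['extent'];print(d['extent'],round(d['confidence'],2),p['frame'][d['mask']].mean(0).round(),onz(p,[(x+X)/2,(y+Y)/2],.014).round(3))
```

```text
[[397.6, 258.8], [313.7, 253.5]] [[324.3, 190.6], [312.4, 166.6]]
handle [ 0.54473147 -0.1260356   0.07631374]
axis [0.5470491  0.01586972 0.04553664]
[219.3, 284.1, 236.3, 307.5] 0.83 [45. 35. 21.] [0.464 0.278 0.014]
[345.4, 322.9, 378.7, 345.9] 0.72 [58. 46. 30.] [0.463 0.279 0.014]
```

Emit:
{"op": "jog_arm", "data": {"translation": [[111, -248, 0], [111, -248, 0], [111, -248, 0], [111, -248, 0], [111, -248, 0], [111, -248, 0], [111, -248, 0], [111, -248, 0], [111, -248, 0]], "turn": [0, 0, 0, 0, 0, 0, 0, 0, 0]}}

```text
clock: 3.15
position: [0.5443, -0.1233, 0.2308]
ee_rot: [0.705, 0.71, -0.001, -0.0]
ft_force: [-0.2, 0.4, -0.1]
grip_width: 0.702
```

Run:
```python
from h import *
w=snap('wrist','w1');print(np.array(w['pose']).round(3),manip.get_obs()['position'])
for l,z in(('handle',.075),('blank1_c',.014),('axis',.045)):print(l,[(np.round(d['at']),round(d['confidence'],2),onz(w,d['at'],z).round(3)) for d in manip.pinpoint(w,l)])
t=snap('top','top2')
print([(np.round(d['at']),round(d['confidence'],2),onz(t,d['at'],.014).round(3)) for d in manip.pinpoint(t,'blank1_c')])
```

```text
[[ 1.     0.007  0.001  0.544]
 [ 0.007 -0.956 -0.292 -0.05 ]
 [-0.001  0.292 -0.956  0.374]
 [ 0.     0.     0.     1.   ]] [ 0.54420909 -0.12202703  0.23080312]
handle [(array([316., 228.]), 0.91, array([ 0.539, -0.129,  0.075]))]
blank1_c []
axis [(array([328.,  68.]), 0.8, array([0.549, 0.011, 0.045]))]
[(array([231., 296.]), 0.71, array([0.464, 0.27 , 0.014]))]
```

View pics/w1.png

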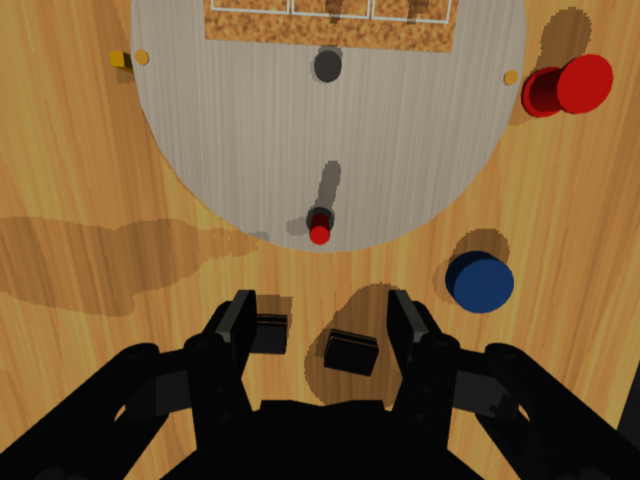

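The wrist view shows the handle's top at (320,235), the axis hub at (328,66), the pad at the top and two black blanks at (270,335) and (352,352). The pad's row is yawed by about -2.5°. Descending over the handle.

Emit:
{"op": "jog_arm", "data": {"translation": [[-2, -4, -40], [-2, -4, -80], [-2, -4, -120], [-2, -4, -164], [-2, -4, -164], [-2, -4, -164], [-2, -4, -164], [-2, -4, -164]], "turn": [-2, -2, -2, -2, -2, -2, -2, -2], "grip": 26, "grip_force": 20}}

```text
clock: 4.12
position: [0.5439, -0.126, 0.0702]
ee_rot: [0.716, 0.698, 0.002, 0.001]
ft_force: [0.0, -0.5, -0.8]
grip_width: 0.306
```

Run:
```python
from h import *
w=snap('wrist','w2')
for d in np.arange(6,97,6):
  C=np.array([.548,.014]);f=lambda a:C+.14*np.array([np.cos(np.radians(a)),np.sin(np.radians(a))])
  print(d,((f(-92.5+d)-f(-92.5))*1000).round())
```

```text
6 [15.  0.]
12 [29.  2.]
18 [44.  5.]
24 [57. 10.]
30 [71. 16.]
36 [83. 23.]
42 [95. 32.]
48 [106.  42.]
54 [116.  53.]
60 [124.  65.]
66 [131.  77.]
72 [137.  91.]
78 [142. 105.]
84 [145. 119.]
90 [146. 134.]
96 [146. 148.]
```

View pics/w2.png

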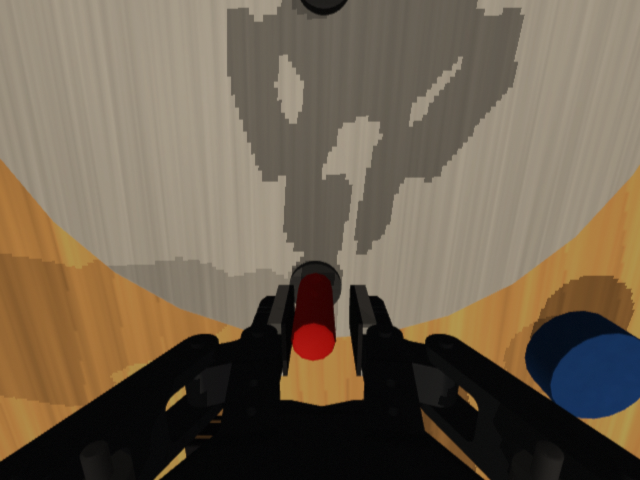

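The post stands between the fingers at (315,320). Driving it round the arc.

Emit:
{"op": "jog_arm", "data": {"translation": [[8, 0, -2], [22, 1, -2], [37, 4, -2], [51, 8, -2], [64, 13, -2], [77, 20, -2], [89, 28, -2], [101, 37, -2], [111, 48, -2], [120, 59, -2], [128, 71, -2], [134, 84, -2]], "turn": [3, 9, 15, 21, 27, 33, 39, 45, 51, 57, 63, 69]}}

```text
clock: 5.17
position: [0.6794, -0.0418, 0.0704]
ee_rot: [0.192, 0.981, 0.002, 0.001]
ft_force: [-0.1, 0.4, 0.3]
grip_width: 0.307
```

Run:
```python
from h import *
o=manip.get_obs();p=o['position'];print(p,np.degrees(np.arctan2(p[1]-.014,p[0]-.548)),np.hypot(p[1]-.014,p[0]-.548),o['ft_force'],o['grip_width'])
t=[.548+.14*np.cos(np.radians(-2.5)),.014+.14*np.sin(np.radians(-2.5))];print((np.array(t)-p[:2])*1000)
```

```text
[ 0.67943185 -0.04181593  0.07043329] -23.009758381878743 0.1427926758751068 [-0.08169026  0.36657685  0.34024416] 0.3073780517416187
[ 8.43490427 49.7092149 ]
```

Emit:
{"op": "jog_arm", "data": {"translation": [[4, 13, 0], [6, 26, 0], [8, 38, 0], [8, 50, 0], [8, 50, 0], [8, 50, 0], [8, 50, 0]], "turn": [5, 10, 15, 20, 20, 20, 20]}}

```text
clock: 5.75
position: [0.6879, 0.0072, 0.0717]
ee_rot: [0.021, 1.0, 0.002, 0.002]
ft_force: [0.4, -0.1, 1.2]
grip_width: 0.3
```

Run:
```python
from h import *
o=manip.get_obs();print(o['position'],o['ft_force'])
w=snap('wrist','w3');print([(np.round(d['at']),round(d['confidence'],2),onz(w,d['at'],.075).round(3)) for d in manip.pinpoint(w,'handle')])
```

```text
[0.68792568 0.00715481 0.07169122] [ 0.35808609 -0.12045645  1.21317442]
[(array([327., 307.]), 0.84, array([0.689, 0.009, 0.075]))]
```

Emit:
{"op": "jog_arm", "data": {"translation": [[0, 0, 40], [0, 0, 80], [-30, 5, 120], [-70, 8, 160], [-110, 8, 190], [-135, 8, 190], [-135, 8, 190], [-135, 8, 190]], "turn": [0, 0, 0, 0, 0, 0, 0, 0]}}

```text
clock: 6.52
position: [0.5513, 0.0138, 0.2639]
ee_rot: [0.022, 1.0, 0.003, 0.003]
ft_force: [-0.1, 0.1, -0.1]
grip_width: 0.305
```

```bash
cat >> h.py <<'E'
def pts(p,l,z): return [(np.round(d['at']),round(d['confidence'],2),onz(p,d['at'],z).round(4)) for d in manip.pinpoint(p,l)]
E
python3 - <<'E'
from h import *
print(manip.get_obs()['position'])
w=snap('wrist','w4');s=snap('side');t=snap('top','top3')
for l,z in(('low2',.059),('axis',.045),('handle',.075),('blank1_c',.014)):
  for n,p in(('w',w),('s',s),('t',t)):
    for r in pts(p,l,z): print(n,l,*r)
E
```

```text
[0.55126576 0.01381153 0.26391591]
w low2 [244. 151.] 0.94 [ 0.4872 -0.0604  0.059 ]
w low2 [384. 147.] 0.68 [0.4889 0.0803 0.059 ]
w low2 [317. 150.] 0.64 [0.4889 0.0128 0.059 ]
s low2 [346. 234.] 0.74 [0.4895 0.0188 0.059 ]
s low2 [349. 253.] 0.65 [0.4847 0.0842 0.059 ]
s low2 [350. 213.] 0.61 [ 0.476  -0.0564  0.059 ]
t low2 [312. 281.] 0.65 [0.4961 0.0744 0.059 ]
t low2 [222. 247.] 0.59 [0.5766 0.2864 0.059 ]
w axis [318. 204.] 0.83 [0.5471 0.0104 0.045 ]
s axis [324. 236.] 0.97 [0.5447 0.012  0.045 ]
t axis [249. 191.] 0.67 [0.7154 0.2266 0.045 ]
w handle [319. 332.] 0.7 [0.6887 0.0061 0.075 ]
s handle [264. 226.] 0.85 [0.6927 0.0075 0.075 ]
t handle [231. 298.] 0.29 [0.4551 0.2601 0.075 ]
w blank1_c [554. 112.] 0.66 [0.4614 0.2752 0.014 ]
w blank1_c [316. 147.] 0.37 [0.488 0.011 0.014]
w blank1_c [383. 148.] 0.28 [0.4925 0.0877 0.014 ]
s blank1_c [359. 331.] 0.84 [0.4684 0.2705 0.014 ]
s blank1_c [347. 234.] 0.24 [ 0.4832 -0.0225  0.014 ]
t blank1_c [231. 296.] 0.76 [0.4631 0.2699 0.014 ]
```

View pics/w4.png

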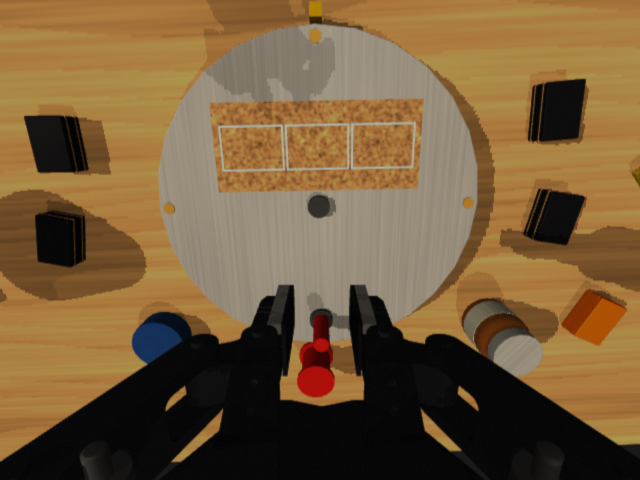

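The pad faces the robot. Its outlines are centred at about (252,148), (318,147) and (383,145). Black blanks are at (57,145), (60,238), (557,110) and (555,215), and the orange block at (595,318) stays. Measuring from pixels next.

```bash
cat >> h.py <<'E'
def outlines(p,roi,z=.045):
    x0,y0,x1,y1=roi;f=p['frame'][y0:y1,x0:x1].astype(int)
    m=((f.min(2)>105)&(f.max(2)-f.min(2)<75)).astype(np.uint8)
    cs,_=cv2.findContours(1-m,cv2.RETR_LIST,cv2.CHAIN_APPROX_NONE)
    out=[]
    for c in cs:
        r=cv2.minAreaRect(c)
        if min(r[1])>25 and max(r[1])<110:
            b=cv2.boxPoints(r)+[x0,y0];out.append((b.mean(0),[onz(p,q,z)[:2] for q in b]))
    return out
def blanks(p,uv,hw=45,th=70,z=.028):
    """dark box top face around uv: all dark pixels' hull, returned as mask moments"""
    x0,y0=max(0,int(uv[0]-hw)),max(0,int(uv[1]-hw));f=p['frame'][y0:y0+2*hw,x0:x0+2*hw]
    m=(f.max(2)<th).astype(np.uint8);n,l,st,ce=cv2.connectedComponentsWithStats(m)
    k=1+np.argmax(st[1:,4]);c=max(cv2.findContours((l==k).astype(np.uint8),cv2.RETR_EXTERNAL,cv2.CHAIN_APPROX_NONE)[0],key=len)
    P=np.array([onz(p,q,z)[:2] for q in c[:,0]+[x0,y0]],np.float32)*1000
    return cv2.minAreaRect(P)
E
python3 - <<'E'
from h import *
w=snap('wrist');s=snap('side')
for c,b in outlines(w,(215,115,425,180)): print(c.round(),np.mean(b,0).round(4),np.round(b,4).tolist())
hits=pts(s,'axis',.045);hw=pts(w,'axis',.045);print('axis',tri(w,hw[0][0],s,hits[0][0]).round(4))
for uv in((57,145),(60,238),(557,110),(555,215)): print(uv,blanks(w,uv))
E
```

```text
[250. 147.] [ 0.4849 -0.0563] [[0.4635, -0.086], [0.4647, -0.0234], [0.5062, -0.0256], [0.5051, -0.0904]]
[316. 146.] [0.4865 0.0125] [[0.4653, -0.0178], [0.4662, 0.0435], [0.5077, 0.0438], [0.5068, -0.0196]]
[383. 145.] [0.4883 0.0814] [[0.4661, 0.0506], [0.4686, 0.1117], [0.5106, 0.1134], [0.508, 0.0501]]
[250. 147.] [ 0.4849 -0.0564] [[0.5073, -0.0948], [0.4596, -0.0885], [0.4624, -0.0195], [0.5102, -0.023]]
[317. 146.] [0.4866 0.0128] [[0.4614, -0.0207], [0.4631, 0.0475], [0.5118, 0.0476], [0.5101, -0.0234]]
[383. 144.] [0.488  0.0814] [[0.511, 0.0469], [0.4622, 0.0476], [0.4649, 0.1146], [0.5138, 0.1167]]
axis [0.5443 0.0141 0.0425]
(57, 145) ((472.1324462890625, -269.72088623046875), (57.17726516723633, 59.11066436767578), 87.52830505371094)
(60, 238) ((578.7600708007812, -295.71038818359375), (57.35612106323242, 70.035888671875), 76.05685424804688)
(557, 110) ((461.3193664550781, 274.035400390625), (59.57182693481445, 42.88280487060547), 2.4736528396606445)
(555, 215) ((578.1953125, 283.85491943359375), (56.753700256347656, 60.84104537963867), 78.99163818359375)
```

Emit:
{"op": "jog_arm", "data": {"translation": [[-15, 40, 0], [-30, 80, 0], [-45, 120, 0], [-60, 160, -20], [-75, 200, -50], [-90, 240, -80], [-90, 258, -100], [-90, 258, -100], [-90, 258, -100]], "turn": [0, 0, 0, 0, 0, 0, 0, 0, 0], "grip": 80}}

```text
clock: 8.22
position: [0.46, 0.2751, 0.1583]
ee_rot: [0.018, 1.0, 0.001, -0.001]
ft_force: [0.3, -0.8, -0.6]
grip_width: 0.939
```

Run:
```python
from h import *
o=manip.get_obs();print(o['position'],o['ee_rot'])
w=snap('wrist','w5');r=pts(w,'blank1_c',.014);print(r)
for x in r[:2]: print(blanks(w,x[0],90))
```

```text
[0.4599521  0.27506343 0.15834618] [ 1.79499410e-02  9.99838091e-01  1.13783714e-03 -5.44144356e-04]
[(array([323., 227.]), 0.68, array([0.4607, 0.2758, 0.014 ]))]
((458.9160461425781, 276.41943359375), (62.189292907714844, 39.76262283325195), 2.4193294048309326)
```

View pics/w5.png

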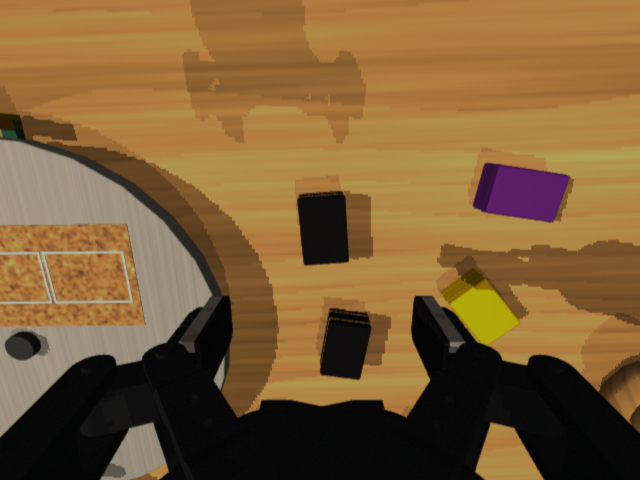

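The wrist view shows the target blank at (323,227) with the turntable clear to its left. A second black blank is at (345,345), and the yellow and purple blocks are on the right and not wanted. Descending.

Emit:
{"op": "jog_arm", "data": {"translation": [[0, 1, -35], [0, 1, -70], [0, 1, -105], [0, 1, -135], [0, 1, -150], [0, 1, -156], [0, 1, -156], [0, 1, -156]], "turn": [4.5, 4.5, 4.5, 4.5, 4.5, 4.5, 4.5, 4.5]}}

```text
clock: 8.98
position: [0.4646, 0.2728, 0.007]
ee_rot: [-0.018, 1.0, 0.002, 0.002]
ft_force: [0.0, -0.3, 1.0]
grip_width: 0.942
```

Emit:
{"op": "jog_arm", "data": {"translation": [[0, 0, 0], [0, 0, 0], [0, 0, 0], [0, 0, 0], [0, 0, 0], [0, 0, 0]], "turn": [0, 0, 0, 0, 0, 0], "grip": 30, "grip_force": 60}}

```text
clock: 9.48
position: [0.4655, 0.2734, 0.0085]
ee_rot: [-0.018, 1.0, 0.003, 0.003]
ft_force: [-0.9, -0.5, 9.3]
grip_width: 0.451
```

Emit:
{"op": "jog_arm", "data": {"translation": [[0, 0, 40], [0, 0, 80], [0, 0, 120], [5, -20, 140], [10, -50, 140], [15, -80, 140], [20, -110, 140], [22, -140, 140], [22, -170, 140], [22, -192, 140], [22, -192, 140], [22, -192, 140]], "turn": [0, 0, -7, -14, -21, -28, -35, -42, -49, -56, -63, -70]}}

```text
clock: 10.48
position: [0.4875, 0.0797, 0.1488]
ee_rot: [0.562, 0.827, 0.001, 0.005]
ft_force: [0.3, 0.6, -0.4]
grip_width: 0.452
```

Emit:
{"op": "jog_arm", "data": {"translation": [[0, 0, -10], [0, 0, -20], [0, 0, -30], [0, 0, -40], [0, 0, -40], [0, 0, -40]], "turn": [-7, -14, -21, -24, -24, -24]}}

```text
clock: 10.98
position: [0.4872, 0.0797, 0.1088]
ee_rot: [0.721, 0.693, -0.001, 0.004]
ft_force: [0.4, 0.0, -1.1]
grip_width: 0.453
```

```bash
cat >> h.py <<'E'
def jaw():
    q=manip.get_obs()['ee_rot'];return (np.degrees(2*np.arctan2(q[1],q[0]))-90+90)%180-90
E
python3 - <<'E'
from h import *
o=manip.get_obs();print(o['position'],jaw(),o['grip_width'])
w=snap('wrist','w6');print(pts(w,'blank1_c',.11),pts(w,'low2',.059))
E
```

```text
[0.48715999 0.0796746  0.10884597] -2.3207782190899735 0.4531916155151134
[(array([320., 297.]), 0.88, array([0.4864, 0.0821, 0.11  ]))] []
```

View pics/w6.png

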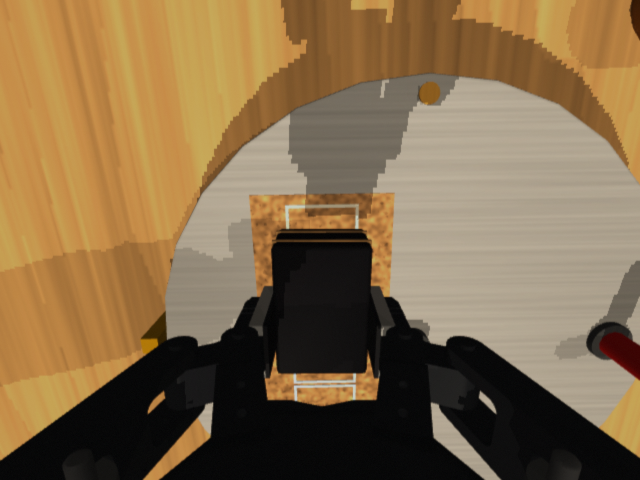

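The blank is held square between the pads. Its top face spans rows 241 to 372, and the outline lies under it at (322,205). I'll work out the in-hand offset.

Run:
```python
from h import *
w=snap('wrist')
for uv in((320,241),(321,372)): print(onz(w,uv,.128).round(4))
print(onz(w,(322,205),.045))
```

```text
[0.4887 0.1153 0.128 ]
[0.4866 0.0542 0.128 ]
[0.49017813 0.11298153 0.045     ]
```

Emit:
{"op": "jog_arm", "data": {"translation": [[0, -4, -20], [0, -4, -35], [0, -4, -45], [0, -4, -51], [0, -4, -55], [0, -4, -56], [0, -4, -56]], "turn": [1, 1, 1, 1, 1, 1, 1]}}

```text
clock: 11.77
position: [0.4882, 0.076, 0.0539]
ee_rot: [0.715, 0.699, 0.0, 0.005]
ft_force: [-0.5, 0.0, -1.2]
grip_width: 0.455
```

Emit:
{"op": "jog_arm", "data": {"translation": [[0, 0, 0], [0, 0, 0], [0, 0, 0], [0, 0, 20], [0, 0, 60], [0, 0, 100], [0, 0, 140], [0, 0, 140]], "turn": [0, 0, 0, 0, 0, 0, 0, 0], "grip": 70}}

```text
clock: 12.43
position: [0.4918, 0.0766, 0.202]
ee_rot: [0.716, 0.698, 0.006, 0.007]
ft_force: [1.0, -0.3, 1.1]
grip_width: 0.82
```

Run:
```python
from h import *
o=manip.get_obs();print(o['position'],jaw(),o['grip_width'])
w=snap('wrist','w7');r=pts(w,'blank1_c',.059);print(r)
for x in r:
  try: print(blanks(w,x[0],60,z=.073))
  except Exception as e: print(e)
```

```text
[0.49178314 0.07662662 0.20202446] -1.4003507589580835 0.8196906688957545
[(array([316., 224.]), 0.91, array([0.4893, 0.0781, 0.059 ]))]
((488.570556640625, 82.17587280273438), (62.36256408691406, 39.75252914428711), 88.58851623535156)
```

First blank placed within about 2 mm. On to the rear-left blank.

Emit:
{"op": "jog_arm", "data": {"translation": [[14, 35, 0], [27, 69, 0], [40, 104, 0], [54, 138, 0], [67, 172, 0], [81, 200, -10], [81, 205, -25], [81, 207, -42], [81, 207, -42], [81, 207, -42], [81, 207, -42], [81, 207, -42]], "turn": [7, 14, 21, 28, 35, 42, 49, 56, 63, 70, 77, 83], "grip": 80}}

```text
clock: 13.53
position: [0.5694, 0.2828, 0.1518]
ee_rot: [0.07, 0.998, 0.005, 0.001]
ft_force: [0.0, -0.3, 0.4]
grip_width: 0.937
```

Run:
```python
from h import *
o=manip.get_obs();print(o['position'],jaw(),o['grip_width'])
w=snap('wrist','w8');r=pts(w,'blank1_c',.014);print(r)
for x in r:
  try: print(blanks(w,x[0],60,z=.028))
  except Exception as e: print(e)
```

```text
[0.56937697 0.28281577 0.15183033] 81.99271784873397 0.9366732407728235
[(array([ 12., 168.]), 0.95, array([0.4843, 0.0396, 0.014 ]))]
((487.64581298828125, 63.820159912109375), (64.6668930053711, 47.3297233581543), 88.55787658691406)
```

View pics/w8.png

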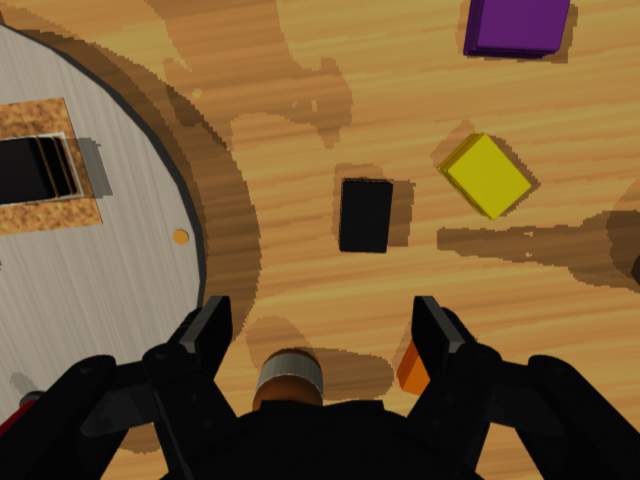

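The target black blank is at (365,215). The placed blank sits in its outline at left, the jar is at (290,385) and the orange block at (415,365).

Run:
```python
from h import *
w=snap('wrist')
print(blanks(w,(365,215),48,z=.028))
for p in (w,snap('side'),snap('top')): print('jar',pts(p,'glue_jar',0))
```

```text
((561.4078979492188, 320.32476806640625), (41.04052734375, 61.71387481689453), 79.7182388305664)
jar [(array([294., 371.]), 0.61, array([0.7236, 0.2321, 0.    ]))]
jar [(array([244., 317.]), 0.81, array([0.7258, 0.2272, 0.    ]))]
jar [(array([249., 191.]), 0.97, array([0.7283, 0.2333, 0.    ]))]
```

Emit:
{"op": "jog_arm", "data": {"translation": [[-11, 37, -5], [-11, 37, -30], [-11, 38, -70], [-11, 38, -105], [-11, 38, -130], [-11, 38, -144], [-11, 38, -149], [-11, 38, -149], [-11, 38, -149]], "turn": [-2.5, -2.5, -2.5, -2.5, -2.5, -2.5, -2.5, -2.5, -2.5], "grip": 72}}

```text
clock: 14.68
position: [0.56, 0.3219, 0.0062]
ee_rot: [0.096, 0.995, 0.006, 0.004]
ft_force: [-0.0, 0.5, -0.3]
grip_width: 0.841
```

Emit:
{"op": "jog_arm", "data": {"translation": [[0, 0, 0], [0, 0, 0], [0, 0, 0], [0, 0, 0], [0, 0, 0], [0, 0, 0]], "turn": [0, 0, 0, 0, 0, 0], "grip": 30}}

```text
clock: 15.18
position: [0.5612, 0.3227, 0.0082]
ee_rot: [0.096, 0.995, 0.007, 0.005]
ft_force: [-1.3, -0.7, 7.7]
grip_width: 0.449
```

Emit:
{"op": "jog_arm", "data": {"translation": [[0, 0, 40], [0, 0, 80], [-5, -20, 115], [-15, -55, 140], [-24, -90, 140], [-33, -125, 140], [-42, -160, 140], [-51, -195, 140], [-60, -230, 140], [-69, -265, 140], [-75, -295, 140], [-75, -310, 140]], "turn": [0, 0, -7, -14, -21, -28, -35, -42, -49, -56, -63, -70]}}

```text
clock: 16.18
position: [0.485, 0.0086, 0.149]
ee_rot: [0.653, 0.757, 0.003, 0.008]
ft_force: [1.3, 0.5, -1.2]
grip_width: 0.455
```

Emit:
{"op": "jog_arm", "data": {"translation": [[0, -2, 0], [0, -2, -8], [0, -2, -16], [0, -2, -16], [0, -2, -16]], "turn": [-7, -10, -10, -10, -10]}}

```text
clock: 16.6
position: [0.4847, 0.0069, 0.1327]
ee_rot: [0.716, 0.698, 0.002, 0.008]
ft_force: [0.7, -0.0, -0.1]
grip_width: 0.457
```

```bash
cat >> h.py <<'E'
def held(w,z):
    "top face of the held blank at height z: long-axis ends"
    f=w['frame'].max(2);print('dark rows at col 320:',[r for r in range(150,400) if f[r,320]<60 and f[r-1,320]>=60 or f[r,320]>=60 and f[r-1,320]<60])
E
python3 - <<'E'
from h import *
o=manip.get_obs();print(o['position'],jaw(),o['grip_width'])
w=snap('wrist','w9');print(pts(w,'blank1_c',o['position'][2]-.0082+.014))
held(w,0)
E
```

```text
[0.48471109 0.00690966 0.1327296 ] -1.4028781273010082 0.4570545443041022
[(array([322., 139.]), 0.95, array([0.4867, 0.0805, 0.1385]))]
dark rows at col 320: [190, 244, 246, 248, 257, 259, 387]
```

View pics/w9.png

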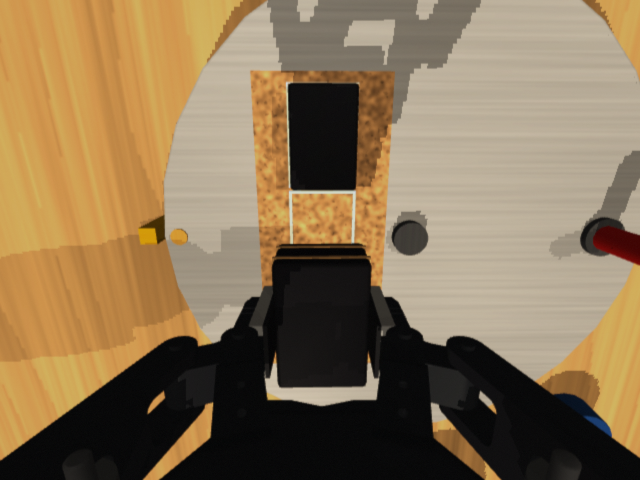

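The placed blank fills its outline at (322,137). The held one is square, with its top face from row 259 to row 387.

Run:
```python
from h import *
w=snap('wrist')
a=onz(w,(321,259),.1525);b=onz(w,(322,387),.1525);print(a,b,(a+b)/2)
print('placed edge',onz(w,(322,190),.073),'outline edge',onz(w,(322,192),.045))
```

```text
[0.48546971 0.03532718 0.1525    ] [ 0.48437264 -0.02603268  0.1525    ] [0.48492118 0.00464725 0.1525    ]
placed edge [0.48763483 0.05015155 0.073     ] outline edge [0.48799167 0.04439964 0.045     ]
```

Emit:
{"op": "jog_arm", "data": {"translation": [[1, 8, -10], [1, 8, -35], [1, 8, -60], [1, 8, -71], [1, 8, -77], [1, 8, -80], [1, 8, -80], [1, 8, -80]], "turn": [0, 0, 0, 0, 0, 0, 0, 0]}}

```text
clock: 17.42
position: [0.487, 0.0151, 0.0541]
ee_rot: [0.716, 0.698, 0.003, 0.009]
ft_force: [0.5, 0.1, -0.8]
grip_width: 0.455
```

Emit:
{"op": "jog_arm", "data": {"translation": [[0, 0, 0], [0, 0, 0], [0, 0, 0], [0, 0, 20], [0, 0, 60], [0, 0, 100], [0, 0, 140], [0, 0, 140]], "turn": [0, 0, 0, 0, 0, 0, 0, 0], "grip": 70}}

```text
clock: 18.08
position: [0.4906, 0.0153, 0.202]
ee_rot: [0.716, 0.698, 0.008, 0.012]
ft_force: [1.2, -0.0, 0.6]
grip_width: 0.819
```

Run:
```python
from h import *
o=manip.get_obs();print(o['position'],jaw(),o['grip_width'])
w=snap('wrist','w10');r=pts(w,'blank1_c',.059);print(r)
for x in r: print(blanks(w,x[0],60,z=.073))
t=snap('top','top5')
for uv in((469,247),(460,292)): print(blanks(t,uv,25,z=.028))
```

```text
[0.49062101 0.0153316  0.20203323] -1.5035258765262967 0.818947932228904
[(array([311., 150.]), 0.76, array([0.488 , 0.0791, 0.059 ]))]
((488.510986328125, 79.70840454101562), (59.34259033203125, 39.712093353271484), 88.55290222167969)
((580.810791015625, -305.23602294921875), (43.455413818359375, 64.69320678710938), 75.94979095458984)
((473.4476318359375, -278.61700439453125), (40.64784622192383, 57.53169250488281), 87.93649291992188)
```

Emit:
{"op": "jog_arm", "data": {"translation": [[-2, -35, 0], [-4, -70, 0], [-6, -105, 0], [-8, -140, 0], [-10, -175, 0], [-12, -210, 0], [-14, -245, 0], [-16, -280, -10], [-18, -294, -30], [-18, -294, -45], [-18, -294, -45], [-18, -294, -45]], "turn": [7, 14, 21, 28, 35, 42, 49, 56, 63, 70, 77, 84], "grip": 80}}

```text
clock: 19.23
position: [0.4671, -0.2789, 0.1462]
ee_rot: [0.132, 0.991, 0.009, 0.002]
ft_force: [-0.2, -0.0, 0.1]
grip_width: 0.936
```

Emit:
{"op": "jog_arm", "data": {"translation": [[0, 0, 0], [0, 0, 0]], "turn": [5, 5]}}

```text
clock: 19.4
position: [0.4657, -0.2786, 0.1441]
ee_rot: [0.087, 0.996, 0.009, -0.0]
ft_force: [0.0, 0.6, 0.1]
grip_width: 0.934
```

Run:
```python
from h import *
o=manip.get_obs();print(o['position'],jaw(),o['ee_rot'].round(3))
w=snap('wrist','w11');r=pts(w,'blank1_c',.014);print(r)
for x in r: print(blanks(w,x[0],55,z=.028))
s=snap('side','side2');t=snap('top')
print('jar',pts(s,'blank1_c',.059));print(pts(t,'blank1_c',.059))
```

```text
[ 0.4657374  -0.27856451  0.14413131] 79.99342482674106 [ 0.087  0.996  0.009 -0.   ]
[]
jar [(array([345., 251.]), 0.95, array([0.4937, 0.0772, 0.059 ]))]
[(array([310., 286.]), 0.85, array([0.4834, 0.0772, 0.059 ])), (array([347., 174.]), 0.5, array([ 0.7551, -0.0107,  0.059 ]))]
```

View pics/w11.png

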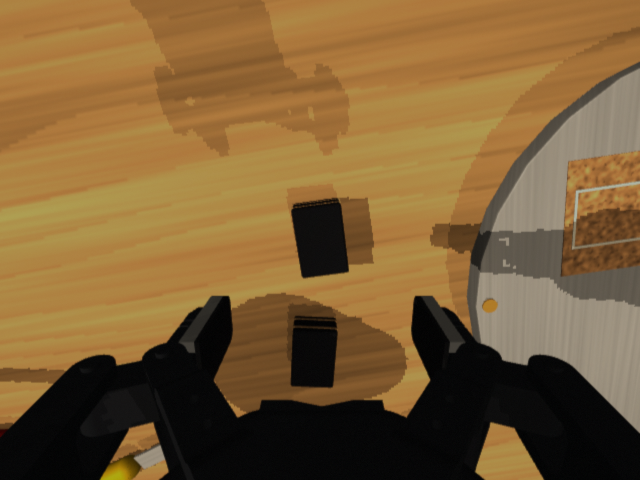

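The target blank is at (321,238), the fourth one at (314,352).

Run:
```python
from h import *
w=snap('wrist')
print(blanks(w,(321,237),45,z=.028),blanks(w,(314,352),38,z=.028))
```

```text
((469.23187255859375, -278.6716613769531), (39.71634292602539, 62.96070098876953), 87.70127868652344) ((574.1500244140625, -303.5455017089844), (40.53515625, 73.84162139892578), 77.20816040039062)
```

Emit:
{"op": "jog_arm", "data": {"translation": [[1, 0, -20], [1, 0, -50], [1, 0, -80], [1, 0, -110], [1, 0, -130], [1, 0, -139], [1, 0, -141], [1, 0, -141], [1, 0, -141]], "turn": [5, 7.7, 7.7, 7.7, 7.7, 7.7, 7.7, 7.7, 7.7], "grip": 76}}

```text
clock: 20.5
position: [0.469, -0.2793, 0.0066]
ee_rot: [0.023, 1.0, 0.009, 0.002]
ft_force: [0.2, 0.4, 0.3]
grip_width: 0.889
```

Emit:
{"op": "jog_arm", "data": {"translation": [[0, 0, 0], [0, 0, 0], [0, 0, 0], [0, 0, 0], [0, 0, 0], [0, 0, 0]], "turn": [0, 0, 0, 0, 0, 0], "grip": 30}}

```text
clock: 21.0
position: [0.4698, -0.2795, 0.0078]
ee_rot: [0.023, 1.0, 0.008, 0.003]
ft_force: [-1.9, 1.0, 9.2]
grip_width: 0.456
```

Emit:
{"op": "jog_arm", "data": {"translation": [[0, 0, 40], [0, 0, 80], [0, 5, 115], [2, 30, 140], [4, 60, 140], [6, 90, 140], [8, 120, 140], [10, 150, 140], [12, 175, 140], [14, 200, 140], [15, 215, 140], [15, 215, 140]], "turn": [0, -7, -14, -21, -28, -35, -42, -49, -56, -63, -70, -77]}}

```text
clock: 22.0
position: [0.485, -0.0604, 0.148]
ee_rot: [0.624, 0.781, 0.006, 0.007]
ft_force: [0.2, 0.2, -1.0]
grip_width: 0.452
```

Emit:
{"op": "jog_arm", "data": {"translation": [[0, 0, 0], [0, 0, -8], [0, 0, -16], [0, 0, -16], [0, 0, -16]], "turn": [-7, -12, -12, -12, -12]}}

```text
clock: 22.42
position: [0.4846, -0.0607, 0.1317]
ee_rot: [0.701, 0.713, 0.004, 0.007]
ft_force: [-0.2, -0.5, -0.4]
grip_width: 0.456
```

Run:
```python
from h import *
o=manip.get_obs();print(o['position'],jaw(),o['grip_width'],o['ee_rot'])
w=snap('wrist','w12')
held(w,0)
```

```text
[ 0.48459446 -0.06066431  0.13173138] 0.9068183479563459 0.45579313429050583 [0.7014631  0.71265392 0.00435952 0.00741008]
dark rows at col 320: [191, 243, 245, 247, 255, 257, 386]
```

View pics/w12.png

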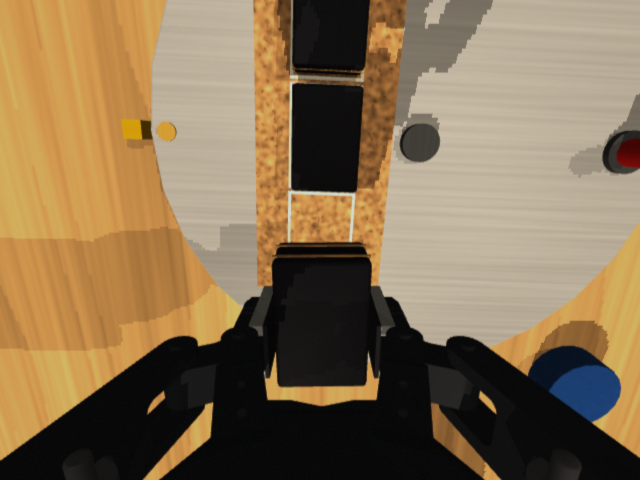

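Two blanks are seated with an even gap. The held one's geometry matches last time, so I use the same correction plus a 2° turn.

Emit:
{"op": "jog_arm", "data": {"translation": [[1, 8, -10], [1, 8, -35], [1, 8, -60], [1, 8, -70], [1, 8, -76], [1, 8, -79], [1, 8, -79], [1, 8, -79]], "turn": [-2, -2, -2, -2, -2, -2, -2, -2]}}

```text
clock: 23.13
position: [0.4867, -0.0528, 0.0541]
ee_rot: [0.714, 0.7, 0.005, 0.008]
ft_force: [0.8, -0.2, -0.3]
grip_width: 0.451
```

Emit:
{"op": "jog_arm", "data": {"translation": [[0, 0, 0], [0, 0, 0], [0, 0, 0], [0, 0, 20], [0, 0, 60], [0, 0, 100], [0, 0, 140], [0, 0, 140]], "turn": [0, 0, 0, 0, 0, 0, 0, 0], "grip": 70}}

```text
clock: 23.8
position: [0.4902, -0.0532, 0.2019]
ee_rot: [0.714, 0.7, 0.01, 0.011]
ft_force: [0.6, 1.1, -0.1]
grip_width: 0.827
```

Run:
```python
from h import *
o=manip.get_obs();print(o['position'],jaw(),o['ee_rot'].round(3))
w=snap('wrist','w13')
for X in((.4865,.0127,.059),(.485,-.055,.059)):print(blanks(w,proj(w,X),50,z=.073))
```

```text
[ 0.49020243 -0.05315951  0.20189318] -1.162706697972851 [0.714 0.7   0.01  0.011]
((486.95074462890625, 12.019916534423828), (58.5701789855957, 39.71758270263672), 88.62750244140625)
((486.66729736328125, -52.725807189941406), (62.933353424072266, 39.78110122680664), 89.27687072753906)
```

Emit:
{"op": "jog_arm", "data": {"translation": [[8, -30, 0], [17, -60, 0], [26, -90, 0], [35, -120, 0], [44, -150, 0], [53, -180, 0], [62, -210, 0], [71, -235, -10], [82, -249, -30], [82, -249, -45], [82, -249, -45], [82, -249, -45]], "turn": [7, 14, 21, 28, 35, 42, 49, 56, 63, 70, 77, 78], "grip": 80}}

```text
clock: 24.85
position: [0.5699, -0.3018, 0.1508]
ee_rot: [0.111, 0.994, 0.013, 0.001]
ft_force: [-0.1, 0.4, 0.5]
grip_width: 0.94
```

Run:
```python
from h import *
o=manip.get_obs();print(o['position'],jaw(),o['ee_rot'].round(3))
w=snap('wrist','w14')
uv=proj(w,(.575,-.302,.02));print(uv,blanks(w,uv,50,z=.028),pts(w,'blank1_c',.014))
```

```text
[ 0.5698537  -0.30182719  0.15077088] 77.2080595190584 [0.111 0.994 0.013 0.001]
[319.07319531 235.52181412] ((578.1105346679688, -304.5464172363281), (40.27653503417969, 64.53584289550781), 76.50435638427734) []
```

View pics/w14.png

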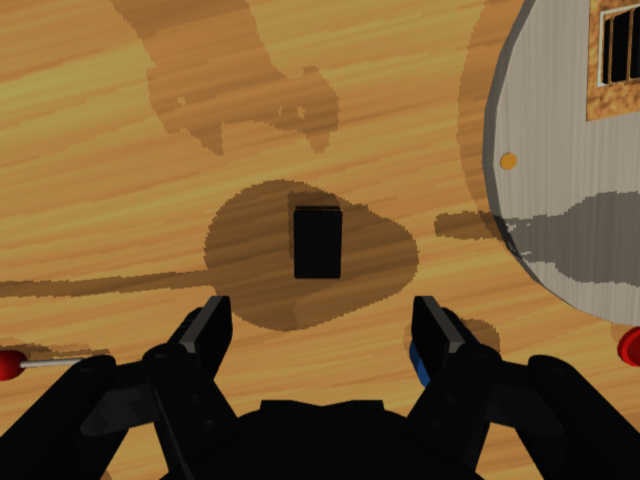

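Emit:
{"op": "jog_arm", "data": {"translation": [[7, -3, -20], [7, -3, -50], [7, -3, -85], [7, -3, -115], [7, -3, -136], [7, -3, -144], [7, -3, -147], [7, -3, -147], [7, -3, -147]], "turn": [-0.7, -0.7, -0.7, -0.7, -0.7, -0.7, -0.7, -0.7, -0.7], "grip": 76}}

```text
clock: 25.7
position: [0.5784, -0.3054, 0.0068]
ee_rot: [0.12, 0.993, 0.013, 0.003]
ft_force: [-0.7, -0.4, 0.0]
grip_width: 0.891
```

Emit:
{"op": "jog_arm", "data": {"translation": [[0, 0, 0], [0, 0, 0], [0, 0, 0], [0, 0, 0], [0, 0, 0], [0, 0, 0]], "turn": [0, 0, 0, 0, 0, 0], "grip": 30}}

```text
clock: 26.2
position: [0.5793, -0.3058, 0.0084]
ee_rot: [0.12, 0.993, 0.013, 0.004]
ft_force: [0.0, 0.2, 7.0]
grip_width: 0.455
```

Emit:
{"op": "jog_arm", "data": {"translation": [[0, 0, 40], [0, 0, 80], [-5, 10, 115], [-15, 40, 150], [-25, 75, 160], [-35, 110, 160], [-45, 145, 160], [-57, 180, 160], [-69, 215, 160], [-81, 245, 160], [-93, 270, 160], [-93, 278, 160]], "turn": [0, -5, -12, -19, -26, -33, -40, -47, -54, -61, -68, -75]}}

```text
clock: 27.2
position: [0.4847, -0.0244, 0.1686]
ee_rot: [0.662, 0.75, 0.009, 0.01]
ft_force: [0.1, -0.1, -1.1]
grip_width: 0.455
```

Emit:
{"op": "jog_arm", "data": {"translation": [[0, 0, 0], [0, 0, -6], [0, 0, -6], [0, 0, -6]], "turn": [-6, -6, -6, -6]}}

```text
clock: 27.53
position: [0.4845, -0.0253, 0.1623]
ee_rot: [0.699, 0.715, 0.008, 0.01]
ft_force: [-0.2, 0.1, -0.3]
grip_width: 0.461
```

Run:
```python
from h import *
o=manip.get_obs();print(o['position'],jaw(),o['grip_width'],o['ee_rot'])
w=snap('wrist','w15')
held(w,0)
```

```text
[ 0.48454713 -0.02530211  0.16233656] 1.255893783358644 0.4612172995945364 [0.69925565 0.71475345 0.00785956 0.01035715]
dark rows at col 320: [236, 237, 241, 242, 244, 246, 255, 257, 385]
```

View pics/w15.png

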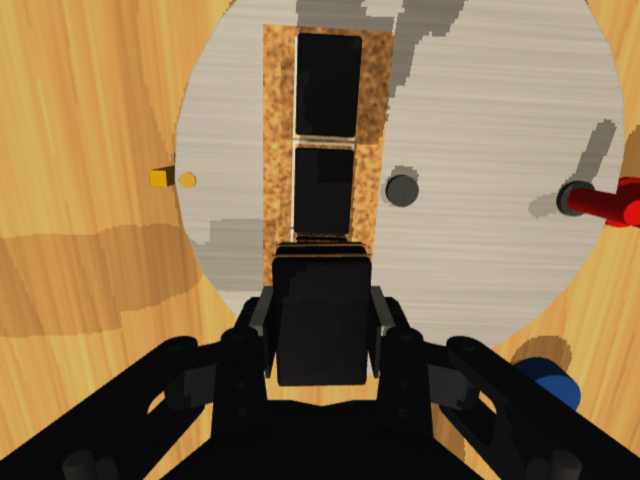

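The bottom blanks are at (328,85) and (323,190), and the held blank is centred above the gap to the third one.

Emit:
{"op": "jog_arm", "data": {"translation": [[1, 6, -10], [1, 6, -35], [1, 6, -60], [1, 6, -70], [1, 6, -77], [1, 6, -80], [1, 6, -81], [1, 6, -81]], "turn": [-2.5, -2.5, -2.5, -2.5, -2.5, -2.5, -2.5, -2.5]}}

```text
clock: 28.25
position: [0.4863, -0.0195, 0.0822]
ee_rot: [0.715, 0.699, 0.008, 0.011]
ft_force: [-0.7, 0.1, -0.2]
grip_width: 0.453
```

Emit:
{"op": "jog_arm", "data": {"translation": [[0, 0, 0], [0, 0, 0], [0, 0, 0], [0, 0, 20], [0, 0, 60], [0, 0, 100], [0, 0, 140], [0, 0, 140]], "turn": [0, 0, 0, 0, 0, 0, 0, 0], "grip": 70}}

```text
clock: 28.92
position: [0.4896, -0.0196, 0.2301]
ee_rot: [0.715, 0.699, 0.013, 0.014]
ft_force: [0.5, -0.7, -0.1]
grip_width: 0.817
```

Run:
```python
from h import *
o=manip.get_obs();print(o['position'],jaw(),o['ee_rot'].round(3))
w=snap('wrist','w16');s=snap('side','side3')
print(blanks(w,proj(w,(.486,-.021,.1)),42,z=.101))
print(blanks(w,proj(w,(.488,.08,.073)),36,z=.073))
cv2.imwrite('pics/c1.png',np.hstack([w['frame'][:,:,::-1][:,120:520],cv2.resize(s['frame'][170:290,260:420,::-1],(400,480))]))
```

```text
[ 0.48964178 -0.01964091  0.23006489] -1.3298622766943708 [0.715 0.699 0.013 0.014]
((486.3485107421875, -21.700836181640625), (73.40731048583984, 39.85496139526367), 88.99576568603516)
((488.12103271484375, 79.71366119384766), (55.52987289428711, 39.40614700317383), 89.09244537353516)
```

View pics/c1.png

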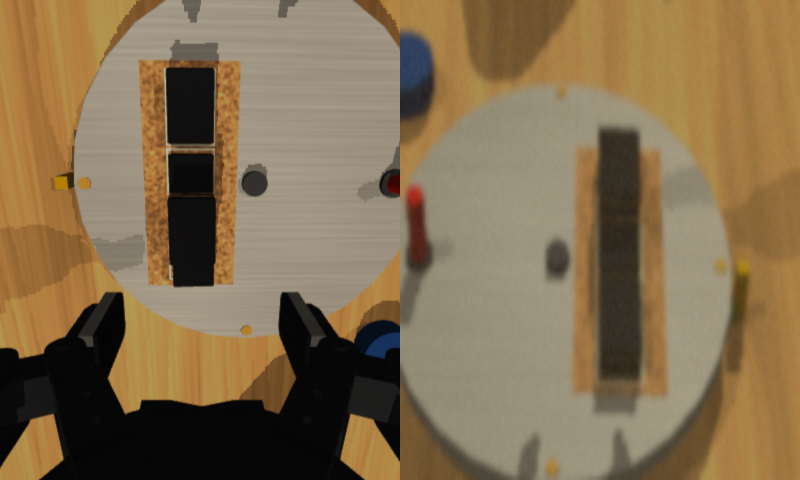

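The second-course blank is centred over the gap and all four are in place. Before turning, I check programmatically that no other black blanks are on the bench, then go over the handle.

Emit:
{"op": "jog_arm", "data": {"translation": [[17, 2, 0], [34, 4, 0], [51, 7, 0], [68, 9, 0], [85, 12, 0], [102, 14, 0], [119, 17, 0], [136, 20, 0], [153, 23, 0], [170, 26, 0], [187, 28, 0], [197, 28, 0]], "turn": [-7, -14, -21, -28, -35, -42, -49, -56, -63, -70, -77, -84], "grip": 45}}

```text
clock: 30.02
position: [0.6849, 0.0095, 0.2218]
ee_rot: [0.999, 0.039, -0.002, 0.016]
ft_force: [0.5, 0.0, 0.6]
grip_width: 0.524
```

Emit:
{"op": "jog_arm", "data": {"translation": [[0, 0, 0], [0, 0, 0], [0, 0, 0]], "turn": [-7, -9, -9]}}

```text
clock: 30.27
position: [0.6844, 0.0094, 0.2197]
ee_rot: [0.999, -0.041, -0.004, 0.016]
ft_force: [0.4, 0.0, -0.6]
grip_width: 0.525
```

Run:
```python
from h import *
o=manip.get_obs();print(o['position'],jaw(),o['ee_rot'].round(3),o['joint_pos'].round(2))
w=snap('wrist','w17');t=snap('top','top6');s=snap('side','side4')
for n,p in(('w',w),('s',s),('t',t)):print(n,pts(p,'handle',.075))
m=(t['frame'].max(2)<62).astype(np.uint8);m[:105]=0
n,l,st,ce=cv2.connectedComponentsWithStats(m)
print([(st[i].tolist(),onz(t,ce[i],.028)[:2].round(2)) for i in range(1,n) if st[i,4]>100])
print(pts(t,'blank1_c',.014),pts(s,'blank1_c',.014))
```

```text
[0.68437469 0.00940725 0.21967486] 85.31624177211128 [ 0.999 -0.041 -0.004  0.016] [-0.56  0.56  0.72  1.32 -0.33  1.4  -1.52]
w [(array([315., 219.]), 0.62, array([0.6901, 0.0094, 0.075 ])), (array([331., 397.]), 0.4, array([0.496 , 0.0092, 0.075 ]))]
s [(array([267., 224.]), 0.61, array([0.6878, 0.0007, 0.075 ]))]
t []
[([354, 275, 27, 18, 424], array([ 0.49, -0.06])), ([274, 336, 73, 21, 379], array([0.35, 0.1 ])), ([231, 417, 20, 19, 142], array([0.17, 0.23])), ([308, 442, 22, 38, 621], array([0.08, 0.06])), ([344, 465, 27, 15, 271], array([ 0.06, -0.02]))]
[] [(array([346., 251.]), 0.94, array([0.4895, 0.038 , 0.014 ])), (array([351., 233.]), 0.17, array([ 0.4746, -0.0284,  0.014 ]))]
```

View pics/w17.png

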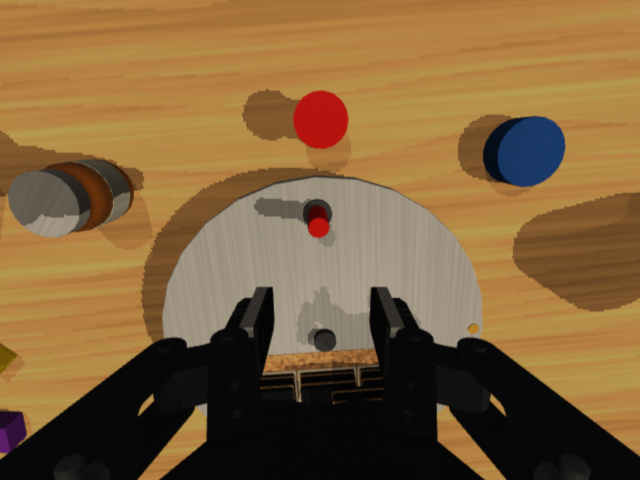

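The handle's top is at (318,228), the spool at (320,120) and clear, the jar and tin well away. Descending over the post above spool height.

Emit:
{"op": "jog_arm", "data": {"translation": [[3, 0, -20], [3, 0, -50], [3, 0, -80], [3, 0, -110], [3, 0, -135], [3, 0, -148], [3, 0, -152], [3, 0, -152]], "turn": [3, 3, 3, 3, 3, 3, 3, 3]}}

```text
clock: 31.33
position: [0.6876, 0.0094, 0.0697]
ee_rot: [1.0, -0.013, -0.003, 0.015]
ft_force: [0.0, -0.6, 0.5]
grip_width: 0.525
```

Emit:
{"op": "jog_arm", "data": {"translation": [[0, 0, 0], [0, 0, 0], [0, 0, 0], [0, 0, 0]], "turn": [0, 0, 0, 0], "grip": 24, "grip_force": 20}}

```text
clock: 31.67
position: [0.6883, 0.0094, 0.0709]
ee_rot: [1.0, -0.013, -0.002, 0.015]
ft_force: [0.0, 0.6, 0.1]
grip_width: 0.281
```

Run:
```python
from h import *
o=manip.get_obs();print(o['position'],jaw(),o['grip_width']*85.4,o['joint_pos'].round(2))
w=snap('wrist','w18');print(pts(w,'handle',.075))
C=np.array([.547,.013]);a0=-1.5
f=lambda a:C+.141*np.array([np.cos(np.radians(a)),np.sin(np.radians(a))])
for d in np.arange(0,92,2.5): print(d,((f(a0+d)-f(a0))*1000).round().astype(int).tolist(),end=' ')
```

```text
[0.68828951 0.00943156 0.07093422] 88.47159771184619 23.972428073797044 [-0.53  0.67  0.64  1.47 -0.39  1.14 -1.43]
[(array([323., 307.]), 0.81, array([0.6877, 0.0082, 0.075 ]))]
0.0 [0, 0] 2.5 [0, 6] 5.0 [0, 12] 7.5 [-1, 18] 10.0 [-2, 25] 12.5 [-3, 31] 15.0 [-4, 37] 17.5 [-5, 43] 20.0 [-7, 48] 22.5 [-9, 54] 25.0 [-12, 60] 27.5 [-14, 66] 30.0 [-17, 71] 32.5 [-20, 76] 35.0 [-23, 82] 37.5 [-27, 87] 40.0 [-31, 91] 42.5 [-35, 96] 45.0 [-39, 101] 47.5 [-43, 105] 50.0 [-48, 109] 52.5 [-52, 113] 55.0 [-57, 117] 57.5 [-62, 121] 60.0 [-67, 124] 62.5 [-73, 127] 65.0 [-78, 130] 67.5 [-84, 133] 70.0 [-89, 135] 72.5 [-95, 137] 75.0 [-101, 139] 77.5 [-107, 141] 80.0 [-113, 142] 82.5 [-119, 143] 85.0 [-125, 144] 87.5 [-131, 144] 90.0 [-137, 145]
```

Emit:
{"op": "jog_arm", "data": {"translation": [[0, 0, 0], [0, 0, 0], [0, 0, 0], [0, 3, 0], [0, 7, 0], [0, 12, 0], [-1, 18, 0], [-2, 25, 0], [-3, 31, 0], [-4, 37, 0], [-5, 43, 0], [-7, 48, 0]], "turn": [0, 0, 0, 1, 3, 5, 7.5, 10, 12.5, 15, 17.5, 20], "grip": 12, "grip_force": 20}}

```text
clock: 32.77
position: [0.6806, 0.0566, 0.0706]
ee_rot: [0.987, 0.162, -0.0, 0.016]
ft_force: [-1.5, -4.7, 2.5]
grip_width: 0.203
```

```bash
cat > arc.py <<'E'
from h import *
o=manip.get_obs();p=o['position'];C=np.array([.547,.013])
a=np.degrees(np.arctan2(*(p[:2]-C)[::-1]));print(p,o['ft_force'].round(1),o['grip_width']*85.4,'ang',a,'R',np.hypot(*(p[:2]-C)),'jaw',jaw(),o['joint_pos'].round(2))
f=lambda a:C+.141*np.array([np.cos(np.radians(a)),np.sin(np.radians(a))])
b=a
while b<88.5: b=min(b+2.5,88.5);print(round(b-a,1),((f(b)-p[:2])*1000).round().astype(int).tolist(),end=' ')
E
python3 arc.py
```

```text
[0.68060549 0.0565973  0.07057912] [-1.5 -4.7  2.5] 17.339181863722803 ang 18.07221344985963 R 0.14053879164711172 jaw -71.38466974061849 [-0.56  0.64  0.57  1.49 -0.33  1.11 -1.19]
2.5 [-2, 6] 5.0 [-4, 12] 7.5 [-6, 17] 10.0 [-9, 23] 12.5 [-12, 28] 15.0 [-15, 33] 17.5 [-19, 38] 20.0 [-23, 43] 22.5 [-27, 48] 25.0 [-31, 53] 27.5 [-35, 57] 30.0 [-39, 61] 32.5 [-44, 65] 35.0 [-49, 69] 37.5 [-54, 73] 40.0 [-59, 76] 42.5 [-64, 79] 45.0 [-70, 82] 47.5 [-75, 85] 50.0 [-81, 87] 52.5 [-87, 89] 55.0 [-93, 91] 57.5 [-98, 93] 60.0 [-104, 94] 62.5 [-111, 95] 65.0 [-117, 96] 67.5 [-123, 97] 70.0 [-129, 97] 70.4 [-130, 97]
```

Gripped and turning; the force matches the detent (about 5 N).

Emit:
{"op": "jog_arm", "data": {"translation": [[-2, 6, 0], [-4, 12, 0], [-6, 17, 0], [-9, 23, 0], [-12, 28, 0], [-15, 33, 0], [-19, 38, 0], [-23, 43, 0], [-27, 48, 0], [-31, 53, 0], [-35, 57, 0], [-39, 61, 0]], "turn": [2.5, 5, 7.5, 10, 12.5, 15, 17.5, 20, 22.5, 25, 27.5, 30]}}

```text
clock: 33.77
position: [0.6405, 0.1167, 0.0705]
ee_rot: [0.911, 0.413, 0.003, 0.016]
ft_force: [-6.1, -6.0, 5.1]
grip_width: 0.205
```

```bash
python3 arc.py
```

```text
[0.64051337 0.11668953 0.07051903] [-6.1 -6.   5.1] 17.498788599826305 ang 47.95398257165074 R 0.1396290415803096 jaw -41.23536017107525 [-0.61  0.54  0.45  1.59 -0.23  1.05 -0.82]
2.5 [-4, 5] 5.0 [-9, 9] 7.5 [-14, 12] 10.0 [-19, 16] 12.5 [-24, 19] 15.0 [-29, 22] 17.5 [-35, 25] 20.0 [-41, 27] 22.5 [-46, 29] 25.0 [-52, 31] 27.5 [-58, 33] 30.0 [-64, 34] 32.5 [-70, 35] 35.0 [-76, 36] 37.5 [-82, 37] 40.0 [-88, 37] 40.5 [-90, 37]
```

Emit:
{"op": "jog_arm", "data": {"translation": [[-5, 4, 0], [-9, 8, 0], [-14, 11, 0], [-19, 15, 0], [-24, 18, 0], [-29, 21, 0], [-35, 24, 0], [-41, 26, 0], [-46, 28, 0], [-52, 30, 0], [-58, 32, 0], [-64, 33, 0]], "turn": [2.5, 5, 7.5, 10, 12.5, 15, 17.5, 20, 22.5, 25, 27.5, 30]}}

```text
clock: 34.77
position: [0.5756, 0.1486, 0.0705]
ee_rot: [0.772, 0.635, 0.006, 0.015]
ft_force: [-1.9, -5.0, 4.4]
grip_width: 0.207
```

```bash
python3 arc.py
```

```text
[0.57563124 0.14863325 0.07052457] [-1.9 -5.   4.4] 17.677121178540656 ang 78.08024891212933 R 0.13862224516280733 jaw -11.090159692260642 [-0.63  0.4   0.35  1.76 -0.13  0.99 -0.43]
2.5 [-6, 3] 5.0 [-12, 4] 7.5 [-18, 5] 10.0 [-24, 5] 10.4 [-25, 5]
```

Emit:
{"op": "jog_arm", "data": {"translation": [[-6, 2, 0], [-11, 3, 0], [-16, 4, 0], [-20, 4, 0], [-23, 4, 0], [-25, 4, 0], [-25, 4, 0], [-25, 4, 0]], "turn": [2.5, 4.5, 6.5, 8.5, 9.5, 10.5, 10.5, 10.5]}}

```text
clock: 35.43
position: [0.5503, 0.1513, 0.0705]
ee_rot: [0.711, 0.703, 0.006, 0.015]
ft_force: [-0.7, -6.0, 2.7]
grip_width: 0.204
```

Emit:
{"op": "jog_arm", "data": {"translation": [[0, 0, 0], [0, 0, 0], [0, 0, 0], [0, 0, 0], [0, 0, 0]], "turn": [0, 0, 0, 0, 0], "grip": 28}}

```text
clock: 35.85
position: [0.5503, 0.1517, 0.0705]
ee_rot: [0.71, 0.704, 0.006, 0.015]
ft_force: [0.2, 0.5, -0.8]
grip_width: 0.328
```

Emit:
{"op": "jog_arm", "data": {"translation": [[0, 0, 15], [0, 0, 40], [0, 0, 80], [0, 0, 120], [0, 20, 160], [0, 50, 180], [0, 80, 180], [0, 80, 180]], "turn": [0, 0, 0, 0, 0, 0, 0, 0], "grip": 45}}

```text
clock: 36.52
position: [0.5493, 0.2393, 0.2518]
ee_rot: [0.707, 0.707, 0.009, 0.014]
ft_force: [-0.5, 0.5, -1.7]
grip_width: 0.527
```

Run:
```python
from h import *
o=manip.get_obs();print(o['position'],jaw(),o['ft_force'])
t=snap('top','top7');s=snap('side','side5')
T=pts(t,'handle',.075);S=pts(s,'handle',.075);print(T,S,pts(s,'axis',.045))
cv2.imwrite('pics/c2.png',np.hstack([cv2.resize(t['frame'][160:360,240:440,::-1],(400,400)),cv2.resize(s['frame'][130:330,230:430,::-1],(400,400))]))
for l in('glue_jar','spool','tin'): print(l,pts(t,l,0)[:1],pts(s,l,0)[:1])
```

```text
[0.54926161 0.23934764 0.25180814] -0.06739860366836581 [-0.53138898  0.50986657 -1.7424207 ]
[(array([278., 257.]), 0.65, array([0.5504, 0.1512, 0.075 ]))] [(array([323., 273.]), 0.81, array([0.5479, 0.1599, 0.075 ]))] [(array([321., 233.]), 0.74, array([0.5512, 0.0032, 0.045 ]))]
glue_jar [(array([252., 190.]), 0.61, array([0.7298, 0.2253, 0.    ]))] [(array([246., 319.]), 0.58, array([0.7226, 0.2309, 0.    ]))]
spool [(array([348., 176.]), 0.67, array([ 0.7664, -0.0171,  0.    ]))] [(array([234., 243.]), 0.68, array([ 0.7823, -0.0058,  0.    ]))]
tin [(array([422., 190.]), 0.61, array([ 0.7297, -0.2011,  0.    ]))] [(array([266., 190.]), 0.88, array([ 0.7171, -0.2187,  0.    ]))]
```

View pics/c2.png

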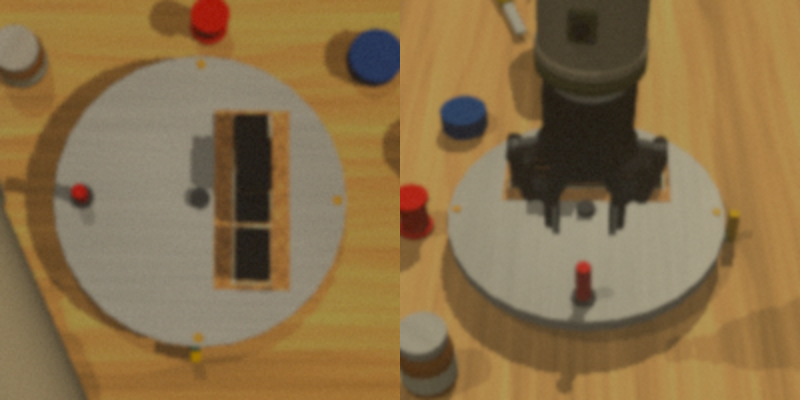

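The table is at the third stop. Blanks still fill their outlines, with the upper one centred over the gap. One numeric check for stillness, then hand in.

Run:
```python
from h import *
t=snap('top')
for i in range(3): u=snap('top')
d=cv2.absdiff(t['frame'],u['frame'])[200:330,260:420];print('motion',d.mean(),(d.max(2)>40).sum())
C=np.array([.547,.013]);ang=np.radians(-91.4)
R=lambda v:C+np.array([[np.cos(ang+np.pi/2*1),0],[0,1]])@v if 0 else None
# second-stop places turned by +90 deg about axis
for n,P,z in(('low+',(.488,.0807),.073),('low0',(.4865,.0127),.073),('mid',(.486,-.021),.101)):
    v=np.array(P)-C;q=C+[-v[1],v[0]];print(n,'expected',q.round(3),'px',proj(u,[*q,z]).round(),)
q=C+[-(.0807-.013),(.488-.547)];print('low+ rect',blanks(u,proj(u,[*q,.073]),12,z=.073))
q=C+[-(-.021-.013),(.486-.547)];print('mid+low rect',blanks(u,proj(u,[*q,.09]),28,z=.09))
print(manip.get_obs()['clock']);print(manip.hand_in())
```

```text
motion 2.7842307692307693 0
low+ expected [ 0.479 -0.046] px [363. 288.]
low0 expected [ 0.547 -0.048] px [364. 258.]
mid expected [ 0.581 -0.048] px [365. 242.]
low+ rect ((481.7752685546875, -52.16805648803711), (37.10525131225586, 53.5318717956543), 89.36549377441406)
mid+low rect ((580.237548828125, -51.882568359375), (120.43655395507812, 42.23780822753906), 2.21580171585083)
37.2667
the job is handed in; nothing more can be done
None
```

I turned the table on one stop to face the robot and laid all four black blanks on the pad: three in the outlines and one over a gap in the second course. I then turned it on another stop by its handle to the lamp side, let go, and handed in at about 37 s. There is no verdict, so success rests on the checks below.

**Placing:** At the second stop, the blanks measured within about 3 mm and 1° of their places. A fifth or sixth blank never showed; the orange, yellow and purple look-alikes were left alone.

**After the last turn:**
- **Table:** The handle measured at about 88.6°, which puts the table near its third stop, and pictures taken one after another showed no movement.
- **Stack:** It looked square in its outlines. The checked blanks read 4–6 mm from where I expected them, inside the 14 mm limit. That reading is from the coarse top camera only.
- **Bystanders:** I did not compute displacements for the jar, spool and tin. In the pictures they stood where they started, and the arm never came near them.

**Disagreements:**
- One blank on the left was about 4 cm from my first estimate when I reached it. It was probably knocked aside, so I measured it again before grasping.
- The networks often missed things or were a few centimetres off, so I placed the blanks from the pixels instead.
- The tool had tilted by about 2° by the end, which did not visibly affect the stack.

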